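Tip the flashlight out of its storage tube and lay it in its rest

ROBOT

A 7-joint arm with a two-finger parallel gripper is mounted at the origin on the work surface. World frame = base frame: x ahead of the robot, y to its left, z up, the work surface at z = 0. Lengths are in m, angles in rad, forces in N, time in s.
With the tool pointing down it reaches from about 0.4 to 0.85 m from the base axis. Payload 4.5 kg.
Tool frame: the origin (TCP) lies between the finger pads; the fingertips stand 19 mm ahead of it and the grasp point (between the pads) is the TCP (r.tips_ahead is the distance from the TCP to the fingertips, in m); z points along the fingers, y is the line along which they close (so a half turn about z gives the same grasp; the last joint's range is limited). The gripper opens to 88 mm and grips with 3 to 60 N. Pads are 18 mm wide; open, the fingers measure 123 mm over their backs; the gripper's body (75 mm by 187 mm) begins 45 mm behind the grasp point.
Start: joints at [1.24, 0.689, -0.195, 1.565, 0.157, 0.902, -0.215], TCP at [0.223, -0.584, 0.258] pointing down, gripper open.
Joint ranges: [-3.01, 3.01], [-0.46, 2.08], [-1.47, 1.51], [0.13, 2.56], [-1, 4.14], [0.04, 2.09], [-2.66, 2.66]. Speed limits (rad/s): [2.57, 2.57, 3.14, 3.14, 3.14, 3.14, 3.14].

INTERFACE

Orientations are given as a unit quaternion [x, y, z, w].
In Python, from plant import r, cams, models gives the robot as it stands. The module is installed in compiled form; this text tells all that it offers.
- The arm moves only by the tool jog_arm, never from a script. Its arguments are lists of equal length, an entry for each row: "turn": the turn, a rotation vector about the tool's x, y, z in rad, a list of three; "translation": the shift along the tool's x, y, z in m, a list of three; "grip": the closure, from 0 (fully open) to 1 (shut). In form: {"turn": [[ax, ay, az], ...], "translation": [[tx, ty, tz], ...], "grip": [grip, ...]}. A call has 1 to 20 rows; each row is the pose to reach, as a shift and turn from the pose commanded when the call began, along the tool's axes at that moment; what a row does not reach only later rows make up. A row lasts 1/8 s, in which the tool goes at most 62.5 mm and 10.7 degrees, less where a joint would pass 70% of its speed; a pose out of reach is approached as far as the arm can. A call with a gripper value outside its range is refused whole. The fingers move at their own pace and stop on an object; "force" is the grip in N (left out, the last holds). Time passes only in rows, so rows that repeat a pose let the fingers close. It gives the time, the measured TCP pose, the force, the opening and the grip force at its end, in the units of the state.
- r.get_state(): the state, without advancing time (a new reading comes with each control period).
- cams.snapshot(name): name is "scene" or "top" or "wrist"; returns the picture (400x640x3 uint8, red, green, blue); there is no depth.
- cams.camera_params(name): a dict with "fx", "fy", "cx", "cy" (pixels), "eye" and "orientation" of the camera in the world. Camera axes: x right, y up, looking along -z (the intrinsics and any distortion apply to the point x, -y, -z); pixel columns grow to the right and rows downward; lengths in m; the calibration is good to about 2 mm. The wrist camera is an equidistant fisheye: a pixel r from the principal point sees the ray r / f radians off the axis. A picture is of the moment at which its call begins: read the wrist's pose just before it. camera_params takes no time and is no camera call; for the wrist camera it gives the pose at the moment of the call.
- r.finish_job(): hands the job in; it is judged then, once.
Trained networks look in the newest picture that a camera, given by its name, has taken for a name from the list of things; names that differ only in an ending like _2 or _b are one class to them, and where a whole thing is asked for, a point or a joint stands for the part that bears it (a point fixed in the world has none). Each returns a list of dicts, best first, with "p" (0 to 1); they miss things now and then, are a little off and sometimes report something else, mostly with a low value. They report only what shows in the picture. A call takes as long as a camera call. They do not tell look-alikes from the thing itself.
- models.find_in(camera, name): "position" ([x, y, z] in m, in world coordinates, good to about 4 mm: the middle of the surface that is visible of it).
- models.masks_of(camera, name): "pixels" (400x640 bool, what is visible of it).
- models.place_of(camera, name): "position" ([x, y, z] in m, in world coordinates, good to about 4 mm: a listed point, or the origin of a listed thing).
The state is a dict: "clock": time; "q": joint angles; "qd": joint speeds; "joint_torque": joint torques, N m; "tool_pos": TCP position; "eef_rot": TCP orientation; "contact_force": force on the tool from outside, world axes, zero at the start; "moment": the same for the moment, N m; "opening": opening from 0.0 (shut) to 1.0 (fully open); "finger_force": force on a finger pad.
Only numpy, scipy, OpenCV 4.12 (cv2) and the standard library are available. Lean on these libraries where they do the work, as an engineer would, in place of code of your own. Each camera call takes 0.05 s, during which the arm holds its last target. There are 200 camera calls.

TASK

The flashlight is sunk inside the clear storage tube, out of reach. Pick up the tube and tip its mouth down so that the flashlight slides part of the way out without dropping out, and lay the tube flat on the table again, let go, with the flashlight's tail sticking well out. Then take the flashlight by that exposed end, draw it out and lay it lengthwise in the groove of the wooden rest, centred on it, letting it settle in the groove before you let go; leave the tube lying on the table and the other things where they are.

Things in the scene. Friction and masses are not known exactly. Their poses are not given: they have to be found in the camera images.
- tube_center (a point): Centre of the clear plastic storage tube: square, 160 mm long, 36 x 36 mm outside, bore 30 x 30 mm, 80 g, lying flat, this point 18 mm up. x runs along the tube to its mouth, which faces roughly to the robot's right (-y) at the start; z is up as it lies. The far end is plugged. The bore is slick: the flashlight starts to slide when tipped some 14 to 20 degrees; tipped much steeper it shoots right out.
- tube_mouth (a point): Centre of the tube's open mouth, in the plane of the rim; axes as the tube's. The walls are 3 mm thick, so the floor of the bore lies 15 mm below this point.
- flashlight_center (a point): Centre of the silver flashlight in the tube: a smooth round aluminium rod 120 mm long, 24 mm across, with a sliding switch, 90 g. x runs along it to its tail, the end nearest the tube's mouth, 60 mm from this point. At the start it lies on the floor of the bore, its tail 18 to 32 mm inside the mouth. The table top is not slippery: a tail that comes down on it gently stays put.
- groove (a point): Wooden rest, a fixed block 56 mm long (x), 64 mm wide (y), 46 mm high, with an open-ended 90 degree V groove along x, valley 26 mm up. This point is 43 mm up, mid-length, where the flashlight's centre lies when it rests in the groove; it then overhangs the block by 32 mm at each end. Either way round is right.
- organizer: Bystander: clear acrylic pill organizer, an open tray 75 x 170 x 28 mm; origin at the centre of its underside.
- coaster: Bystander: round wooden coaster, 94 mm across, 9 mm thick; origin at the centre of its underside.
- pill_bottle: Bystander: small empty amber pill bottle with a white cap, 46 mm across, 78 mm high, standing; origin at the centre of its underside.
- carousel: Bystander: fixed turntable spice carousel, 210 mm across, with five pill bottles, up to 185 mm high in the middle; origin at the centre of its underside.
There are look-alikes about, which are no part of the job. What is shaped like the part that bears tube_center but pink is not meant. What is shaped like the part that bears groove but yellow is not meant.

How it is judged:
On the way, in this order (a step that is already met when the one before it is completed fails the run):
1. the tube is tipped mouth down (axis at least 10 degrees below level) and the flashlight's tail stands at least 20 mm out of the mouth, with at least 20 mm of it still inside (angle between tube_center's own x axis and vertical above 1.745 rad and x of flashlight_center in the frame of tube_center between 0.04 and 0.12 m), for 0.1 s.
2. the tube lies flat on the table, let go, with the flashlight's tail at least 20 mm out of the mouth and at least 20 mm of the flashlight still inside (height (world z) of tube_center below 0.024 m and angle between tube_center's own x axis and vertical between 1.5 and 1.64 rad and contact force between the fingers and tube below 0.1 N and x of flashlight_center in the frame of tube_center between 0.04 and 0.12 m and distance between flashlight_center and tube_center below 0.125 m), for 0.2 s.
3. the flashlight is held clear of the tube (contact force between the fingers and flashlight above 1 N and distance between flashlight_center and tube_center above 0.142 m), for 0.05 s.
4. the flashlight has settled in the groove, lying along it, while still held (contact force between the fingers and flashlight above 0.5 N and contact force between flashlight and rest above 0.2 N and horizontal distance between flashlight_center and groove below 0.02 m and angle between the x axis of flashlight_center and the x axis of groove, either way round below 0.2 rad and height (world z) of flashlight_center below 0.053 m), for 0.1 s.
At the end, for the whole second after the job is handed in: the flashlight lies at rest in the groove of the wooden rest, let go, its centre within 15 mm of the middle of the groove and its axis within about 6 degrees of it, either way round; the tube lies flat and at rest on the table (horizontal distance between flashlight_center and groove below 0.015 m and distance between flashlight_center and groove below 0.016 m and angle between the x axis of flashlight_center and the x axis of groove, either way round below 0.1 rad and linear speed of each of flashlight, tube below 0.02 m/s and contact force between the fingers and flashlight below 0.05 N and height (world z) of tube_center below 0.024 m and angle between tube_center's own x axis and vertical between 1.5 and 1.64 rad); the robot touches nothing.
It fails at once if a bystander (organizer, coaster or pill bottle) is moved by more than 15 mm (distance of any of organizer, coaster, pill_bottle from where it was at the start of the episode above 0.015 m).
It also fails if it takes over 51 s, if anything falls off the work surface, if the arm or the gripper's body presses on something with over 40 N, if the wrist force passes 120 N, or if a joint passes its speed limit or range.

## Working session

There is one attempt and no reset: what is moved stays moved. The work goes in short steps, Python scripts to look and compute and a tool call to move; the robot and the scene stay as the last step left them, time stands still between calls to the robot, and variables do not carry over. Pictures are saved under pics/ and viewed, at most 14 in all, crops included, and the job is handed in when it is done.

Besides the shell and the picture viewer there is one more tool, called after "Call:" as name(argument=value, ...) on one line, values as JSON. jog_arm: Moves the arm, as the interface text tells. Its arguments: {"type":"object","properties":{"turn":{"type":"array"},"translation":{"type":"array"},"grip":{"type":"array"},"force":{"type":"number"}},"required":["turn","translation","grip"]}

```bash
mkdir -p pics; cat > h.py <<'E'
import numpy as np, cv2
from scipy.spatial.transform import Rotation as R
from plant import r, cams, models
def snap(n,f=None):
    im=cams.snapshot(n)
    if f: cv2.imwrite('pics/'+f,im[:,:,::-1])
    return im
def ray(n,u,v):
    p=cams.camera_params(n); d=np.array([(u-p['cx'])/p['fx'],-(v-p['cy'])/p['fy'],-1])
    return np.array(p['eye']),R.from_quat(p['orientation']).apply(d)
def atz(n,u,v,z):
    e,d=ray(n,u,v); return e+d*(z-e[2])/d[2]
def proj(n,P):
    p=cams.camera_params(n); c=R.from_quat(p['orientation']).inv().apply(np.atleast_2d(P)-p['eye'])
    return np.c_[p['cx']+p['fx']*c[:,0]/-c[:,2], p['cy']-p['fy']*c[:,1]/-c[:,2]]
def st():
    s=r.get_state(); print('t',round(s['clock'],3),'pos',np.round(s['tool_pos'],4),'R',np.round(R.from_quat(s['eef_rot']).as_matrix(),3).tolist(),'op',round(s['opening'],3),'ff',s['finger_force'])
    return s
E
python3 - <<'E'
from h import *
s=st()
for n in ['top','scene']:
    snap(n,n+'0.png'); p=cams.camera_params(n); print(n,p)
    for k in ['tube_center','tube_mouth','flashlight_center','groove','organizer','coaster','pill_bottle','carousel']:
        print(k,[(np.round(d['position'],3).tolist(),round(d['p'],2)) for d in models.place_of(n,k)])
E
```

```text
t 0.0 pos [ 0.2227 -0.5833  0.2569] R [[0.934, 0.357, -0.001], [0.357, -0.934, 0.002], [-0.0, -0.002, -1.0]] op 1.001 ff 0.0
top {'fx': 452.40065142190844, 'fy': 452.40065142190844, 'cx': 320.26017760458956, 'cy': 202.75573495981854, 'eye': array([0.51738497, 0.10452252, 1.31697787]), 'orientation': array([ 0.01399511, -0.02596478, -0.70004369,  0.71349058])}
tube_center [([0.693, 0.269, 0.022], 0.97), ([0.54, 0.231, 0.016], 0.89)]
tube_mouth [([0.532, 0.156, 0.018], 0.9), ([0.712, 0.343, 0.018], 0.71), ([0.692, -0.284, 0.004], 0.24)]
flashlight_center []
groove [([0.523, -0.174, 0.041], 0.96), ([0.394, -0.144, 0.045], 0.8)]
organizer [([0.755, 0.005, -0.0], 0.57)]
coaster [([0.691, -0.29, -0.0], 0.81)]
pill_bottle [([0.669, 0.401, -0.002], 0.58)]
carousel [([0.429, 0.497, -0.002], 0.89)]
scene {'fx': 373.8568064227782, 'fy': 373.8568064227782, 'cx': 323.27822836751335, 'cy': 197.36541617623288, 'eye': array([1.02899485, 0.4277381 , 0.96795869]), 'orientation': array([0.12327347, 0.25173321, 0.8512367 , 0.44365541])}
tube_center [([0.694, 0.264, 0.022], 0.76), ([0.54, 0.235, 0.019], 0.64)]
tube_mouth [([0.534, 0.15, 0.019], 0.87), ([0.716, 0.341, 0.018], 0.61)]
flashlight_center []
groove [([0.395, -0.14, 0.041], 0.98), ([0.521, -0.178, 0.042], 0.9)]
organizer [([0.755, 0.007, 0.0], 0.75)]
coaster [([0.694, -0.288, 0.0], 0.84)]
pill_bottle [([0.662, 0.4, -0.002], 0.87)]
carousel [([0.428, 0.495, -0.001], 0.68)]
```

View pics/top0.png

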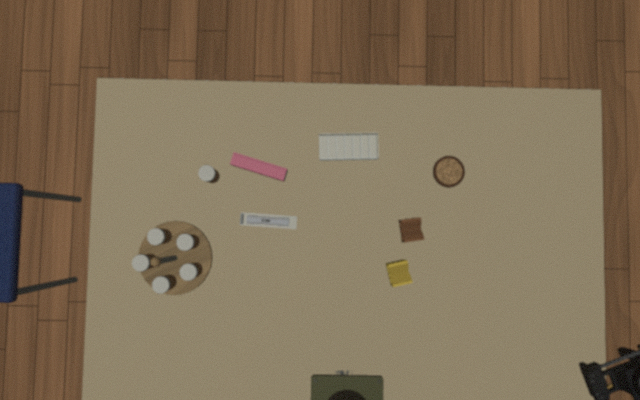

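View pics/scene0.png

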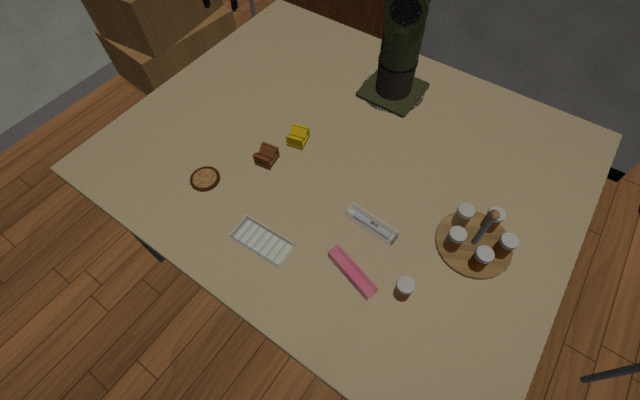

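The tube could be the clear one at top (268,221) or the pink one at (259,166), so I take the clear one. The rest could be the brown block at (411,230) or the yellow one at (399,273), so I take the brown one. Next is a close crop of both choices.

```bash
python3 - <<'E'
from h import *
im=cv2.imread('pics/top0.png'); sc=cv2.imread('pics/scene0.png')
a=cv2.resize(im[200:240,230:310],(800,400)[0:2],interpolation=cv2.INTER_CUBIC)
b=cv2.resize(im[210:250,391:431],(200,200),interpolation=cv2.INTER_CUBIC)
b2=cv2.resize(sc[135:175,246:286],(200,200),interpolation=cv2.INTER_CUBIC)
c=cv2.resize(sc[195:245,335:415],(400,250),interpolation=cv2.INTER_CUBIC)[:200]
cv2.imwrite('pics/crop.png',np.vstack([a,np.hstack([b,b2,c])])[:600])
for n,zz in [('top',.036)]:
    snap(n)
    for k in ['tube_center','groove','flashlight_center']:
        for d in models.masks_of(n,k):
            m=d['pixels'].astype(np.uint8); ys,xs=np.nonzero(m)
            z={'tube_center':.03,'groove':.04,'flashlight_center':.03}[k]
            P=np.array([atz(n,u,v,z)[:2] for u,v in zip(xs,ys)]).astype(np.float32)
            print(k,round(d['p'],2),xs.mean(),ys.mean(),cv2.minAreaRect(P))
print(proj('top',[[.54,.233,.018],[.533,.153,.018],[.522,-.176,.043]]))
E
```

```text
tube_center 0.65 268.57390146471374 220.1970705725699 ((0.5377795100212097, 0.2300017774105072), (0.16222161054611206, 0.03862648829817772), 86.30144500732422)
tube_center 0.59 258.2579787234043 166.13164893617022 ((0.6918942928314209, 0.2609783709049225), (0.16345000267028809, 0.039668112993240356), 73.80839538574219)
groove 0.78 410.7169811320755 229.1754716981132 ((0.520068347454071, -0.1738845854997635), (0.06620468944311142, 0.06652071326971054), 9.171889305114746)
groove 0.69 398.39240506329116 272.0741410488246 ((0.39879852533340454, -0.13983076810836792), (0.07031416147947311, 0.06512203812599182), 14.790656089782715)
[[267.65281269 219.54233116]
 [295.54416751 222.5119827 ]
 [411.78707192 228.4884759 ]]
```

View pics/crop.png

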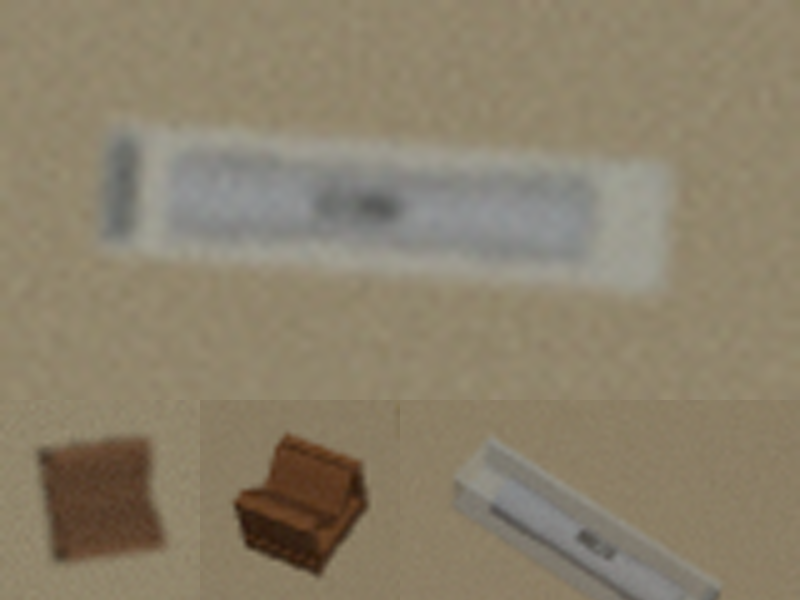

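The crop confirms the clear tube: plug at the left (top px 242), mouth at the right (about 297,222), and the flashlight tail at about px 289, so roughly 21 mm inside. The brown rest's groove runs across the picture, along about y with some 9° of yaw. I will move over the rest first for a close look, then go to the tube.

```bash
cat >> h.py <<'E'
def toolR(yax, tilt=0):
    """tool pointing down, closing axis yax (xy), then tilted by world rotvec 'tilt' """
    y=np.array([*yax,0.])/np.hypot(*yax); z=np.array([0,0,-1.]); x=np.cross(y,z)
    M=R.from_matrix(np.c_[x,y,z])
    return (R.from_rotvec(tilt)*M) if np.ndim(tilt) else M
def jog(pos,Rt,s=None,p0=None,R0=None):
    s=s or r.get_state()
    R0=R0 or R.from_quat(s['eef_rot']); p0=s['tool_pos'] if p0 is None else p0
    print('turn',np.round((R0.inv()*Rt).as_rotvec(),4).tolist(),'trans',np.round(R0.inv().apply(np.array(pos)-p0),4).tolist())
E
python3 - <<'E'
from h import *
jog([.48,-.17,.26],toolR((.9975,-.07)))
E
```

```text
turn [0.0001, 0.0001, -1.1359] trans [0.3878, -0.295, -0.0023]
```

Call:
jog_arm(turn=[[0,0,-1.136],[0,0,-1.136],[0,0,-1.136],[0,0,-1.136],[0,0,-1.136],[0,0,-1.136],[0,0,-1.136],[0,0,-1.136],[0,0,-1.136],[0,0,-1.136],[0,0,-1.136],[0,0,-1.136]], translation=[[0.388,-0.295,0],[0.388,-0.295,0],[0.388,-0.295,0],[0.388,-0.295,0],[0.388,-0.295,0],[0.388,-0.295,0],[0.388,-0.295,0],[0.388,-0.295,0],[0.388,-0.295,0],[0.388,-0.295,0],[0.388,-0.295,0],[0.388,-0.295,0]], grip=[0,0,0,0,0,0,0,0,0,0,0,0])

```text
clock: 2.6
tool_pos: [0.4796, -0.1712, 0.2577]
eef_rot: [0.732, 0.681, -0.0, 0.0]
contact_force: [-0.6, 0.3, -0.8]
opening: 0.999
finger_force: 0.0
```

```bash
python3 - <<'E'
from h import *
st(); p=cams.camera_params('wrist'); print(p); im=snap('wrist','w1.png')
for k in ['groove','tube_center']:
    print(k,[(np.round(d['position'],4).tolist(),round(d['p'],2)) for d in models.place_of('wrist',k)])
jog([.54,.232,.14],toolR((.9975,-.07)))
E
```

```text
t 2.6 pos [ 0.4796 -0.1712  0.2577] R [[0.072, 0.997, -0.0], [0.997, -0.072, -0.001], [-0.001, -0.0, -1.0]] op 0.999 ff 0.0
{'fx': 309.70691628693146, 'fy': 309.70691628693146, 'cx': 321.8819098064029, 'cy': 202.59686406991975, 'eye': array([ 0.48409792, -0.10201992,  0.38514211]), 'orientation': array([-0.13651954,  0.00517014, -0.03599577,  0.98996969])}
groove [([0.5178, -0.172, 0.0435], 0.94), ([0.3941, -0.141, 0.0453], 0.75)]
tube_center []
turn [0.0, 0.0002, -0.0012] trans [0.4058, 0.0313, 0.1177]
```

View pics/w1.png

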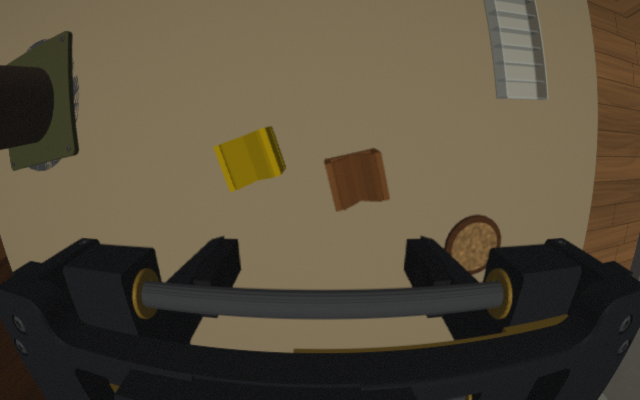

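The rest (brown) shows at (357,180), its ridges running (325,160)-(336,210) and (380,149)-(389,199). That confirms the groove runs along about y. The tube is off the top of the view.

Call:
jog_arm(turn=[[0,0,0],[0,0,0],[0,0,0],[0,0,0],[0,0,0],[0,0,0],[0,0,0],[0,0,0],[0,0,0],[0,0,0]], translation=[[0.406,0.031,0.118],[0.406,0.031,0.118],[0.406,0.031,0.118],[0.406,0.031,0.118],[0.406,0.031,0.118],[0.406,0.031,0.118],[0.406,0.031,0.118],[0.406,0.031,0.118],[0.406,0.031,0.118],[0.406,0.031,0.118]], grip=[0,0,0,0,0,0,0,0,0,0])

```text
clock: 4.0
tool_pos: [0.54, 0.2306, 0.14]
eef_rot: [0.732, 0.681, -0.0, 0.001]
contact_force: [0.3, 0.0, 0.8]
opening: 1.001
finger_force: 0.0
```

```bash
cat >> h.py <<'E'
def wz(p,u,v,z):
    dx,dy=u-p['cx'],v-p['cy']; rr=np.hypot(dx,dy); t=rr/p['fx']
    d=np.array([np.sin(t)*dx/rr,-np.sin(t)*dy/rr,-np.cos(t)])
    d=R.from_quat(p['orientation']).apply(d); e=np.array(p['eye']); return e+d*(z-e[2])/d[2]
E
python3 - <<'E'
from h import *
p1={'fx':309.707,'cx':321.882,'cy':202.597,'eye':[.48409792,-.10201992,.38514211],'orientation':[-0.13651954,0.00517014,-0.03599577,0.98996969]}
A=[wz(p1,u,v,.046)[:2] for u,v in [(325,160),(336,210),(380,149),(389,199)]]
print(np.round(A,4).tolist(), np.mean(A,0),[np.degrees(np.arctan2(*(b-a)[::-1])) for a,b in [(A[1],A[0]),(A[3],A[2]),(A[0],A[2]),(A[1],A[3])]])
for n in ['wrist','top']:
    st(); im=snap(n,n+'2.png')
    for k in ['tube_center','tube_mouth','flashlight_center']:
        print(n,k,[(np.round(d['position'],4).tolist(),round(d['p'],2)) for d in models.place_of(n,k)])
E
```

```text
[[0.484, -0.1487], [0.4925, -0.2071], [0.5457, -0.1403], [0.5544, -0.1984]] [ 0.51917217 -0.17363076] [np.float64(98.31630054525807), np.float64(98.53272590264335), np.float64(7.802624841973468), np.float64(7.951099231463315)]
t 4.0 pos [0.54   0.2306 0.14  ] R [[0.073, 0.997, 0.0], [0.997, -0.073, -0.002], [-0.002, 0.0, -1.0]] op 1.001 ff 0.0
wrist tube_center [([0.5357, 0.2309, 0.0155], 0.85), ([0.6913, 0.2658, 0.0157], 0.79)]
wrist tube_mouth [([0.5342, 0.1541, 0.0153], 0.64), ([0.7123, 0.3455, 0.0178], 0.62)]
wrist flashlight_center []
t 4.2 pos [0.5399 0.2319 0.1401] R [[0.072, 0.997, 0.0], [0.997, -0.072, -0.0], [-0.0, 0.0, -1.0]] op 1.0 ff 0.0
top tube_center [([0.6934, 0.2673, 0.0172], 0.68)]
top tube_mouth [([0.7142, 0.3374, 0.0164], 0.74), ([0.534, 0.1516, 0.0193], 0.52)]
top flashlight_center []
```

View pics/wrist2.png

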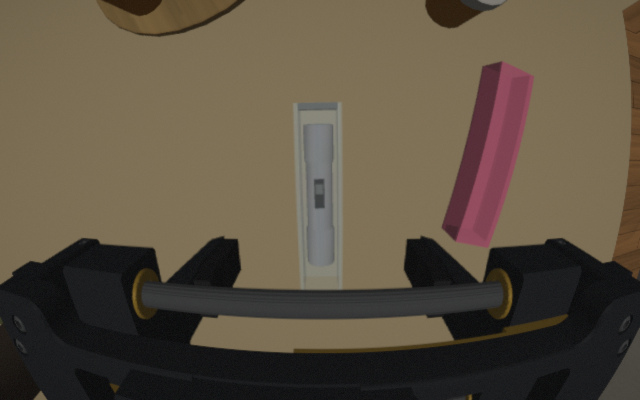

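The tube is centred under the gripper at columns 294–342, with the plug at row 103, the mouth at about row 290 and the tail end of the flashlight at row 265. The pink look-alike is at (490,150). Descend and grip.

Call:
jog_arm(turn=[[0,0,0],[0,0,0],[0,0,0],[0,0,0],[0,0,0],[0,0,0],[0,0,0],[0,0,0]], translation=[[0,-0.002,0.05],[0,-0.002,0.1],[0,-0.002,0.118],[0,-0.002,0.118],[0,-0.002,0.118],[0,-0.002,0.118],[0,-0.002,0.118],[0,-0.002,0.118]], grip=[0,0,0,0,0.7,0.7,0.7,0.7], force=35)

```text
clock: 5.4
tool_pos: [0.5377, 0.2331, 0.0219]
eef_rot: [0.731, 0.682, 0.0, 0.0]
contact_force: [0.3, -0.9, 0.4]
opening: 0.568
finger_force: 0.0
```

Call:
jog_arm(turn=[[0,0,0],[0,0,0],[0,0,0],[0,0,0],[0,0,0],[0,0,0],[0,0.05,0],[0,0.1,0],[0,0.15,0],[0,0.2,0],[0,0.2,0],[0,0.2,0]], translation=[[0,0,0],[0,0,0],[0,0,0],[0,0,0],[0,0,-0.01],[0,0,-0.02],[0,0,-0.027],[0,0,-0.027],[0,0,-0.027],[0,0,-0.027],[0,0,-0.027],[0,0,-0.027]], grip=[0.7,0.7,0.7,0.7,0.7,0.7,0.7,0.7,0.7,0.7,0.7,0.7], force=35)

```text
clock: 6.9
tool_pos: [0.5378, 0.2335, 0.0492]
eef_rot: [0.728, 0.679, 0.073, -0.068]
contact_force: [0.1, -0.5, -2.0]
opening: 0.407
finger_force: 35.0
```

```bash
python3 - <<'E'
from h import *
s=st(); print(s['moment'],s['contact_force'])
im=snap('scene'); im2=snap('top')
a=cv2.resize(im[170:270,310:430],(480,400),interpolation=cv2.INTER_CUBIC)
b=cv2.resize(im2[180:260,230:310],(320,320),interpolation=cv2.INTER_CUBIC); b=np.vstack([b,np.zeros((80,320,3),np.uint8)])
cv2.imwrite('pics/t12.png',np.hstack([a,b])[:,:,::-1])
E
```

```text
t 6.9 pos [0.5378 0.2335 0.0492] R [[0.068, 0.998, 0.014], [0.978, -0.07, 0.198], [0.198, 0.001, -0.98]] op 0.407 ff 34.99954856000841
[-0.27916451 -0.06600129  0.02910558] [ 0.14838865 -0.48489567 -1.99003485]
```

View pics/t12.png

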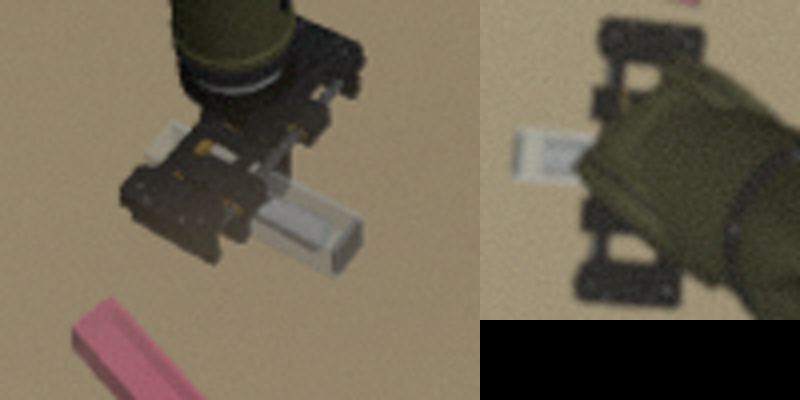

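The tube is held in the jaws at 35.8 mm and tipped about 11.5°. The flashlight is still sunk and its head end shows near the plug, at (330,225) in the left half. I will tip slowly and watch the wrist view.

Call:
jog_arm(turn=[[0,0.015,0],[0,0.03,0],[0,0.045,0],[0,0.045,0]], translation=[[0,0,-0.002],[0.001,0,-0.004],[0.001,0,-0.005],[0.001,0,-0.005]], grip=[0.7,0.7,0.7,0.7])

```text
clock: 7.5
tool_pos: [0.5376, 0.2323, 0.0537]
eef_rot: [0.726, 0.676, 0.089, -0.083]
contact_force: [-0.3, -1.1, -1.8]
opening: 0.402
finger_force: 35.0
```

```bash
cat > mon.py <<'E'
from h import *
import os
s=st(); print(np.round(s['moment'],4),np.round(s['contact_force'],2))
im=snap('wrist'); pr=im[:,312:326].mean(axis=(1,2)).astype(int); print(pr[0:240:4].tolist())
if os.path.exists('prev.npy'):
    d=np.abs(im.astype(int)-np.load('prev.npy').astype(int)).mean(2)[:,295:345].mean(1); print('diff',np.round(d[0:240:10],1).tolist())
np.save('prev.npy',im); cv2.imwrite('pics/mon.png',im[:,:,::-1])
E
python3 mon.py
```

```text
t 7.5 pos [0.5376 0.2323 0.0537] R [[0.069, 0.997, 0.017], [0.968, -0.071, 0.242], [0.242, -0.0, -0.97]] op 0.402 ff 34.99943562783301
[-0.3396 -0.0714 -0.0292] [-0.33 -1.15 -1.79]
[109, 109, 109, 109, 110, 110, 110, 110, 111, 111, 111, 111, 112, 112, 112, 112, 112, 112, 113, 112, 113, 113, 113, 115, 99, 99, 99, 96, 131, 131, 132, 132, 131, 131, 131, 131, 124, 113, 125, 125, 124, 124, 124, 124, 124, 124, 123, 124, 123, 123, 123, 123, 123, 123, 122, 122, 122, 122, 122, 122]
```

View pics/mon.png

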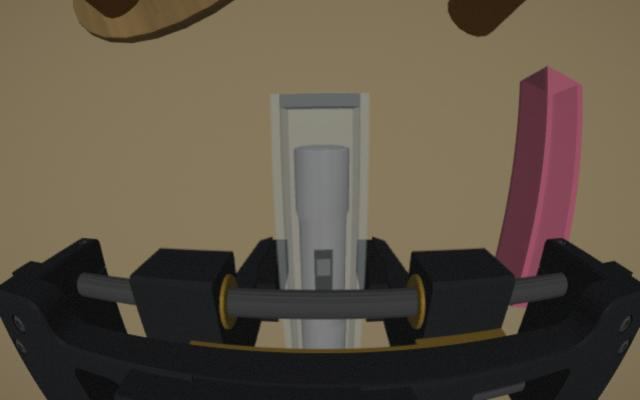

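The head end of the flashlight is at row 147 in the wrist view, the plug at row 95–108 and the switch at row 262. I will turn the head row into a slide distance.

```bash
cat > mon.py <<'E'
from h import *
def tl(p,s,u,v,zt):
    """pixel -> tool-frame point on plane tool z=zt"""
    dx,dy=u-p['cx'],v-p['cy']; rr=np.hypot(dx,dy); t=rr/p['fx']
    d=R.from_quat(p['orientation']).apply([np.sin(t)*dx/rr,-np.sin(t)*dy/rr,-np.cos(t)])
    Q=R.from_quat(s['eef_rot']).inv(); d=Q.apply(d); e=Q.apply(p['eye']-s['tool_pos']); return e+d*(zt-e[2])/d[2]
def mon():
    s=st(); p=cams.camera_params('wrist'); im=snap('wrist')
    g=im[:,314:330].mean(axis=(1,2)); d=np.diff(cv2.GaussianBlur(g[:,None],(1,5),0)[:,0])
    rows=[i for i in range(85,285) if d[i]<-2 and d[i]==d[max(0,i-4):i+5].min()]
    print('drops',rows,'x in tool',[round(tl(p,s,322,i,-.005)[0],4) for i in rows],'plug',tl(p,s,322,95,-.014)[0].round(4),'mom',np.round(s['moment'],3))
    cv2.imwrite('pics/mon.png',im[:,:,::-1])
if __name__=='__main__': mon()
E
python3 mon.py
```

```text
t 7.55 pos [0.5376 0.2327 0.0537] R [[0.069, 0.998, 0.017], [0.968, -0.071, 0.242], [0.242, -0.0, -0.97]] op 0.407 ff 34.99940285459161
drops [92, 105, 144, 249, 275] x in tool [np.float64(0.0797), np.float64(0.0745), np.float64(0.059), np.float64(0.0142), np.float64(0.0013)] plug 0.0778 mom [-0.354 -0.032 -0.019]
```

Call:
jog_arm(turn=[[0,0.01,0],[0,0.02,0]], translation=[[0,0,-0.001],[0,0,-0.002]], grip=[0.7,0.7])

```text
clock: 7.85
tool_pos: [0.5375, 0.2326, 0.0558]
eef_rot: [0.725, 0.676, 0.097, -0.09]
contact_force: [-0.4, 0.0, -1.1]
opening: 0.407
finger_force: 35.0
```

```bash
python3 mon.py
```

```text
t 7.85 pos [0.5375 0.2326 0.0558] R [[0.067, 0.998, 0.018], [0.963, -0.07, 0.262], [0.262, 0.0, -0.965]] op 0.407 ff 34.99965042807162
drops [92, 105, 145, 250, 275] x in tool [np.float64(0.0797), np.float64(0.0745), np.float64(0.0587), np.float64(0.0137), np.float64(0.0013)] plug 0.0778 mom [-0.389 -0.045  0.022]
```

Call:
jog_arm(turn=[[0,0.008,0],[0,0.016,0],[0,0.016,0]], translation=[[0,0,-0.001],[0,0,-0.002],[0,0,-0.002]], grip=[0.7,0.7,0.7])

```text
clock: 8.28
tool_pos: [0.5375, 0.2317, 0.0577]
eef_rot: [0.724, 0.675, 0.102, -0.095]
contact_force: [0.4, 0.5, -0.8]
opening: 0.403
finger_force: 35.0
```

```bash
python3 mon.py
```

```text
t 8.275 pos [0.5375 0.2317 0.0577] R [[0.068, 0.998, 0.019], [0.958, -0.07, 0.277], [0.277, -0.0, -0.961]] op 0.403 ff 34.99948097392917
drops [92, 105, 160, 264] x in tool [np.float64(0.0797), np.float64(0.0745), np.float64(0.0527), np.float64(0.0069)] plug 0.0778 mom [-0.355 -0.014  0.033]
```

It started sliding near 15–16° (6 mm so far). I will hold this tilt and lower 3 mm so the tail lands at about 50 mm out.

Call:
jog_arm(turn=[[0,0,0],[0,0,0]], translation=[[0,0,0.002],[0,0,0.003]], grip=[0.7,0.7])

```text
clock: 8.57
tool_pos: [0.5374, 0.2331, 0.0546]
eef_rot: [0.724, 0.675, 0.102, -0.096]
contact_force: [-0.0, 0.0, -1.5]
opening: 0.406
finger_force: 35.0
```

```bash
python3 mon.py
```

```text
t 8.575 pos [0.5374 0.2331 0.0546] R [[0.067, 0.998, 0.019], [0.958, -0.07, 0.277], [0.277, -0.0, -0.961]] op 0.406 ff 34.99951019883156
drops [92, 105, 184] x in tool [np.float64(0.0797), np.float64(0.0745), np.float64(0.0429)] plug 0.0778 mom [-0.346 -0.084  0.029]
```

Call:
jog_arm(turn=[[0,0,0],[0,0,0],[0,0,0]], translation=[[0,0,0],[0,0,0],[0,0,0]], grip=[0.7,0.7,0.7])

```text
clock: 9.0
tool_pos: [0.5376, 0.2329, 0.0548]
eef_rot: [0.724, 0.675, 0.102, -0.095]
contact_force: [-0.4, 0.0, -0.7]
opening: 0.404
finger_force: 35.0
```

```bash
python3 mon.py
```

```text
t 9.0 pos [0.5376 0.2329 0.0548] R [[0.067, 0.998, 0.02], [0.958, -0.07, 0.277], [0.277, 0.0, -0.961]] op 0.404 ff 34.999459125101566
drops [92, 105, 232] x in tool [np.float64(0.0797), np.float64(0.0746), np.float64(0.0221)] plug 0.0779 mom [-0.35  -0.091  0.012]
```

Call:
jog_arm(turn=[[0,0,0],[0,0,0],[0,0,0]], translation=[[0,0,0],[0,0,0],[0,0,0]], grip=[0.7,0.7,0.7])

```text
clock: 9.43
tool_pos: [0.5375, 0.2329, 0.0548]
eef_rot: [0.724, 0.675, 0.102, -0.095]
contact_force: [-0.4, -0.4, -0.9]
opening: 0.408
finger_force: 35.0
```

```bash
python3 mon.py
```

```text
t 9.425 pos [0.5375 0.2329 0.0548] R [[0.067, 0.998, 0.019], [0.958, -0.07, 0.277], [0.277, 0.0, -0.961]] op 0.408 ff 34.9995734822005
drops [92, 105, 280] x in tool [np.float64(0.0797), np.float64(0.0746), np.float64(-0.0013)] plug 0.0779 mom [-0.343 -0.025 -0.021]
```

View pics/mon.png

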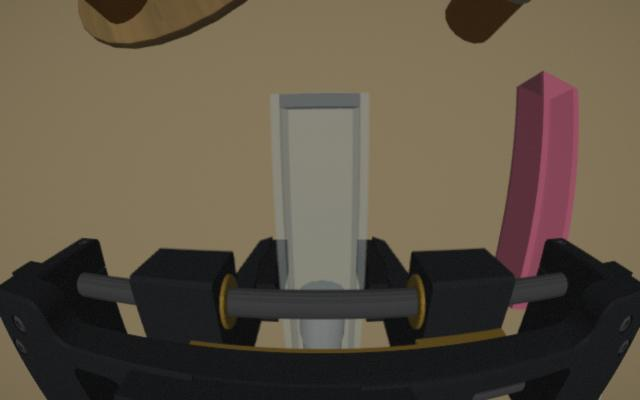

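The head end is now at about (322,283), so it has slid about 60 mm with the tail about 40 mm out and still creeping. Levelling and setting down now.

Call:
jog_arm(turn=[[0,-0.09,0],[0,-0.15,0],[0,-0.21,0],[0,-0.26,0],[0,-0.281,0],[0,-0.281,0],[0,-0.281,0],[0,-0.281,0]], translation=[[-0.0026,0,0.009],[-0.0047,0,0.0163],[-0.0066,0,0.023],[-0.008,0,0.0285],[-0.009,0,0.0312],[-0.009,0,0.0312],[-0.009,0,0.0316],[-0.009,0,0.0316]], grip=[0.7,0.7,0.7,0.7,0.7,0.7,0.7,0.7])

```text
clock: 10.48
tool_pos: [0.5377, 0.2323, 0.022]
eef_rot: [0.732, 0.682, 0.0, 0.0]
contact_force: [0.8, -0.3, -2.3]
opening: 0.407
finger_force: 35.0
```

```bash
python3 mon.py
```

```text
t 10.475 pos [0.5377 0.2323 0.022 ] R [[0.071, 0.997, 0.0], [0.997, -0.071, -0.0], [-0.0, 0.0, -1.0]] op 0.407 ff 34.999424340203404
drops [93, 105] x in tool [np.float64(0.0791), np.float64(0.0744)] plug 0.0777 mom [ 0.099 -0.058  0.   ]
```

Call:
jog_arm(turn=[[0,0,0],[0,0,0],[0,0,0],[0,0,0],[0,0,-0.0],[0,0,0],[0,0,0],[0,0,0],[0,0,0],[0,0,0]], translation=[[0,0,0],[0,0,0],[0,0,0],[0,0,0],[0,0,-0.03],[0,0,-0.08],[-0.03,0,-0.12],[-0.08,0,-0.12],[-0.11,0,-0.12],[-0.11,0,-0.12]], grip=[0,0,0,0,0,0,0,0,0,0])

```text
clock: 11.78
tool_pos: [0.5297, 0.1199, 0.1419]
eef_rot: [0.733, 0.68, -0.001, 0.001]
contact_force: [0.4, 0.5, -0.5]
opening: 1.001
finger_force: 0.0
```

```bash
python3 - <<'E'
from h import *
s=st(); p=cams.camera_params('wrist'); print(p); im=snap('wrist','w3.png')
for n in ['wrist','top','scene']:
    if n!='wrist': snap(n,n+'3.png')
    for k in ['flashlight_center','tube_center','tube_mouth']:
        print(n,k,[(np.round(d['position'],4).tolist(),round(d['p'],2)) for d in models.place_of(n,k)])
E
```

```text
t 11.775 pos [0.5297 0.1199 0.1419] R [[0.075, 0.997, -0.001], [0.997, -0.075, -0.003], [-0.003, -0.0, -1.0]] op 1.001 ff 0.0
{'fx': 309.70691628693146, 'fy': 309.70691628693146, 'cx': 321.8819098064029, 'cy': 202.59686406991975, 'eye': array([0.53442951, 0.18930894, 0.26927342]), 'orientation': array([-0.13755233,  0.00541584, -0.03709635,  0.98978477])}
wrist flashlight_center [([0.5315, 0.1435, 0.0111], 0.86)]
wrist tube_center [([0.6959, 0.2677, 0.0178], 0.77), ([0.5387, 0.2293, 0.0162], 0.71)]
wrist tube_mouth [([0.5383, 0.2289, 0.0185], 0.69), ([0.5328, 0.1521, 0.0168], 0.57)]
top flashlight_center []
top tube_center [([0.5413, 0.2329, 0.0132], 0.78), ([0.6954, 0.2695, 0.0171], 0.75)]
top tube_mouth [([0.7133, 0.3396, 0.017], 0.65)]
scene flashlight_center [([0.5335, 0.1474, 0.0157], 0.44)]
scene tube_center [([0.6933, 0.2598, 0.0194], 0.7), ([0.5421, 0.237, 0.0227], 0.59)]
scene tube_mouth [([0.533, 0.1512, 0.018], 0.95), ([0.7173, 0.3434, 0.0198], 0.76)]
```

View pics/w3.png

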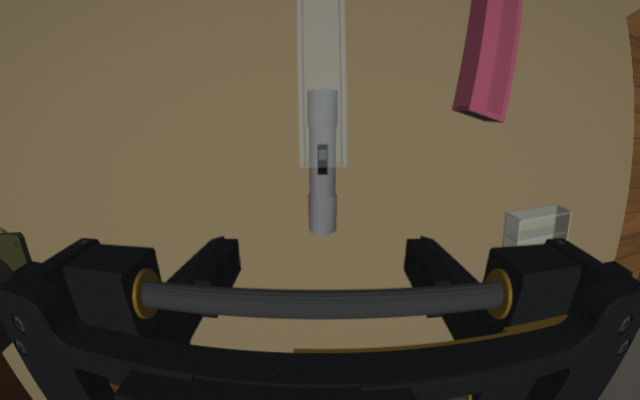

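The flashlight now runs from its head at (322,90), inside the tube, to its tail at (322,233), well out of the mouth at row 166. The tube lies flat.

```bash
python3 - <<'E'
from h import *
p={'fx':309.70691628693146,'cx':321.8819098064029,'cy':202.59686406991975,'eye':[0.53442951,0.18930894,0.26927342],'orientation':[-0.13755233,0.00541584,-0.03709635,0.98978477]}
h=wz(p,322,90.5,.027); t=wz(p,322,233,.024); print(h,t,np.linalg.norm(h-t),np.degrees(np.arctan2(*(t-h)[:2])), wz(p,299,166,.036),wz(p,347,166,.036))
a=(t-h)/np.linalg.norm(t-h); c=(h+t)/2; c[2]=.015; G=c+a*.044; G[2]=.023; print(c,G)
jog(G,toolR((-a[1],a[0])))
jog(G+[0,0,.06],toolR((-a[1],a[0])))
E
```

```text
[0.53595578 0.21007913 0.027     ] [0.52718328 0.09321637 0.024     ] 0.1172299535364472 -175.7070453259849 [0.51413381 0.15360544 0.036     ] [0.55062864 0.15087697 0.036     ]
[0.53156953 0.15164775 0.015     ] [0.52827694 0.10778557 0.023     ]
turn [-0.0, 0.0, 0.0055] trans [-0.0159, -0.0004, 0.1189]
turn [-0.0, 0.0, 0.0055] trans [-0.0159, -0.0004, 0.0589]
```

Call:
jog_arm(turn=[[0,0,0.005],[0,0,0.005],[0,0,0.005],[0,0,0.005],[0,0,0.005],[0,0,0.005],[0,0,0.005],[0,0,0.005],[0,0,0.005],[0,0,0.005],[0,0,0.005],[0,0,0.005]], translation=[[-0.017,0,0.05],[-0.017,0,0.09],[-0.017,0,0.119],[-0.017,0,0.119],[-0.017,0,0.119],[-0.017,0,0.119],[-0.017,0,0.119],[-0.017,0,0.119],[-0.017,0,0.119],[-0.017,0,0.119],[-0.017,0,0.119],[-0.017,0,0.119]], grip=[0,0,0,0,0.85,0.85,0.85,0.85,0.85,0.85,0.85,0.85], force=30)

```text
clock: 13.88
tool_pos: [0.5286, 0.1063, 0.0229]
eef_rot: [0.733, 0.68, -0.0, 0.0]
contact_force: [-0.1, -0.1, -0.2]
opening: 0.261
finger_force: 30.0
```

Gripped at 23 mm opening. Draw it straight out, then lift.

Call:
jog_arm(turn=[[0,0,0],[0,0,0],[0,0,0],[0,0,0],[0,0,0],[0,0,0],[0,0,0],[0,0,0],[0,0,0]], translation=[[-0.012,0,-0.002],[-0.03,0,-0.002],[-0.05,0,-0.002],[-0.075,0,-0.002],[-0.1,0,-0.002],[-0.11,0,-0.03],[-0.11,0,-0.07],[-0.11,0,-0.1],[-0.11,0,-0.1]], grip=[0.85,0.85,0.85,0.85,0.85,0.85,0.85,0.85,0.85])

```text
clock: 15.0
tool_pos: [0.5213, -0.0051, 0.1246]
eef_rot: [0.734, 0.679, 0.001, 0.001]
contact_force: [1.7, 0.2, -1.5]
opening: 0.261
finger_force: 30.0
```

```bash
python3 - <<'E'
from h import *
s=st(); p=cams.camera_params('wrist'); im=snap('wrist','w4.png')
a=cv2.resize(im,(480,300))[:,:,::-1]
for n in ['top','scene']: snap(n,n+'4.png')
b=cv2.imread('pics/scene4.png')[150:260,250:410]
cv2.imwrite('pics/c4.png',np.hstack([a,cv2.resize(b,(320,220))[:300] if 0 else cv2.copyMakeBorder(cv2.resize(b,(320,220)),0,80,0,0,0)]))
from mon import tl
for k in ['flashlight_center','tube_center']:
    print(k,[(np.round(d['position'],4).tolist(),round(d['p'],2)) for d in models.place_of('scene',k)])
print(p)
E
```

```text
t 15.0 pos [ 0.5213 -0.0051  0.1246] R [[0.077, 0.997, 0.004], [0.997, -0.077, -0.0], [-0.0, 0.004, -1.0]] op 0.261 ff 29.998551607131958
flashlight_center [([0.5295, 0.0409, 0.117], 0.71)]
tube_center [([0.539, 0.2376, 0.0213], 0.9)]
{'fx': 309.70691628693146, 'fy': 309.70691628693146, 'cx': 321.8819098064029, 'cy': 202.59686406991975, 'eye': array([0.52562714, 0.06397949, 0.25215571]), 'orientation': array([-0.1363431 ,  0.00347127, -0.03872   ,  0.98989862])}
```

View pics/c4.png

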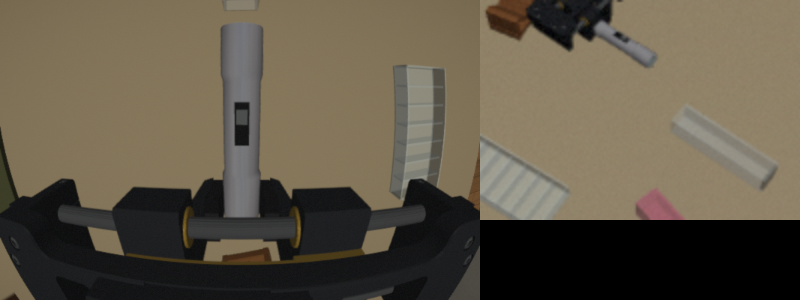

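The flashlight is held level and straight along the tool, with its head at about (322,33) in full-size pixels. The tube lies undisturbed. Next I work out the placing.

```bash
python3 - <<'E'
from h import *
from mon import tl
s=r.get_state(); p=cams.camera_params('wrist'); im=cv2.imread('pics/w4.png')
g=im[:,314:330].mean(axis=(1,2)); d=np.diff(cv2.GaussianBlur(g[:,None],(1,5),0)[:,0]); print([(i,round(d[i],1)) for i in range(15,60) if abs(d[i])>3])
for row in (30,34): print(tl(p,s,322,row,-.004))
for row in (135,195): print('switch',tl(p,s,322,row,-.005))
C=np.array([.5195,-.174]); gd=np.array([np.cos(np.radians(98.5)),np.sin(np.radians(98.5))])
for L in (.046,):
    P=C-L*gd; T=toolR((gd[1],-gd[0])); print(P)
    jog([*P,.075],T); jog([*P,.075],T,R0=T,p0=np.array([*P,.124]))
E
```

```text
[]
[ 0.1052572  -0.00047536 -0.004     ]
[ 0.10353279 -0.00047599 -0.004     ]
switch [ 0.06246129 -0.00048974 -0.005     ]
switch [ 0.03808857 -0.00049608 -0.005     ]
[ 0.52629923 -0.21949473]
turn [-0.0024, 0.0005, -0.2235] trans [-0.2145, 0.023, 0.0469]
turn [0.0, 0.0, 0.0] trans [0.0, 0.0, 0.049]
```

Call:
jog_arm(turn=[[0,0,-0.05],[0,0,-0.12],[0,0,-0.18],[0,0,-0.2235],[0,0,-0.2235],[0,0,-0.2235],[0,0,-0.2235],[0,0,-0.2235],[0,0,-0.2235],[0,0,-0.2235]], translation=[[-0.03,0.003,0],[-0.08,0.008,0],[-0.13,0.014,0],[-0.18,0.019,0],[-0.205,0.022,0],[-0.2135,0.023,0],[-0.2135,0.023,0.02],[-0.2135,0.023,0.047],[-0.2135,0.023,0.047],[-0.2135,0.023,0.047]], grip=[0.85,0.85,0.85,0.85,0.85,0.85,0.85,0.85,0.85,0.85])

```text
clock: 16.5
tool_pos: [0.5278, -0.2168, 0.0764]
eef_rot: [0.652, 0.758, 0.0, -0.0]
contact_force: [0.5, -0.6, -0.7]
opening: 0.263
finger_force: 30.0
```

```bash
python3 - <<'E'
from h import *
st(); print(cams.camera_params('wrist')); im=snap('wrist','w5.png')
b=snap('scene','scene5.png')[120:200,215:325]
cv2.imwrite('pics/c5.png',np.hstack([im[:,100:540],cv2.copyMakeBorder(cv2.resize(b,(360,262),interpolation=cv2.INTER_CUBIC),0,138,0,0,0)])[:,:,::-1])
for n in ('wrist','scene'):
  for k in ['flashlight_center','groove']:
    print(n,k,[(np.round(d['position'],4).tolist(),round(d['p'],2)) for d in models.place_of(n,k)])
E
```

```text
t 16.5 pos [ 0.5278 -0.2168  0.0764] R [[-0.15, 0.989, 0.0], [0.989, 0.15, 0.001], [0.0, 0.001, -1.0]] op 0.263 ff 29.99889314174652
{'fx': 309.70691628693146, 'fy': 309.70691628693146, 'cx': 321.8819098064029, 'cy': 202.59686406991975, 'eye': array([ 0.51685269, -0.14836332,  0.20394149]), 'orientation': array([-0.13570288, -0.01045711,  0.07414146,  0.9879162 ])}
wrist flashlight_center [([0.5216, -0.1758, 0.0664], 0.64)]
wrist groove [([0.3932, -0.1421, 0.0449], 0.88)]
scene flashlight_center [([0.6623, 0.395, -0.0012], 0.75), ([0.5237, -0.1756, 0.0701], 0.7)]
scene groove [([0.394, -0.14, 0.043], 0.93), ([0.5183, -0.1749, 0.0417], 0.7)]
```

View pics/c5.png

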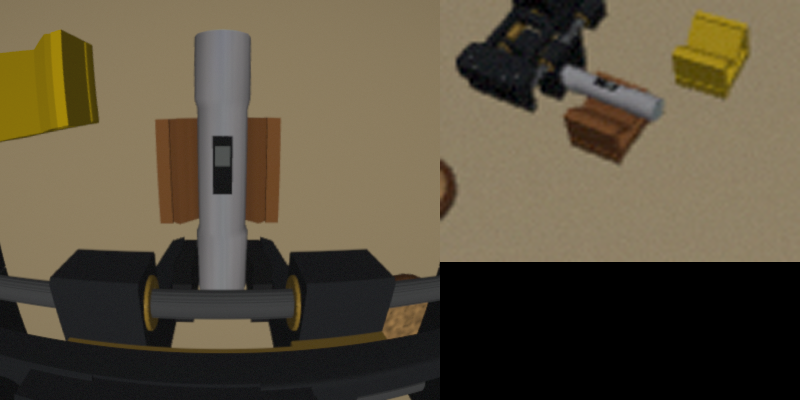

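The flashlight hovers over the brown rest, parallel to its ridges. The block's outer edges are at crop columns 157/281 and its rows run 119–222. I will check the centring in numbers.

```bash
python3 - <<'E'
from h import *
from mon import tl
s=r.get_state(); p=cams.camera_params('wrist')
for u,v in [(256,119),(380,118),(261,222),(377,221)]:
    t=tl(p,s,u,v,s['tool_pos'][2]-.046); print(u,v,np.round(t,4), wz(p,u,v,.046).round(4))
print('head',tl(p,s,322,31,-.004)[0])
E
```

```text
256 119 [ 0.0695 -0.0343  0.0306] [ 0.4835 -0.1545  0.046 ]
380 118 [0.0698 0.0291 0.0306] [ 0.5461 -0.1447  0.046 ]
261 222 [ 0.014  -0.0339  0.0306] [ 0.4921 -0.2093  0.046 ]
377 221 [0.0146 0.0295 0.0306] [ 0.5547 -0.1993  0.046 ]
head 0.10498606086219868
```

Call:
jog_arm(turn=[[0,0,0],[0,0,0],[0,0,0],[0,0,0],[0,0,0],[0,0,0],[0,0,0]], translation=[[-0.002,-0.002,0.008],[-0.002,-0.002,0.016],[-0.002,-0.002,0.022],[-0.002,-0.002,0.024],[-0.002,-0.002,0.025],[-0.002,-0.002,0.026],[-0.002,-0.002,0.026]], grip=[0.85,0.85,0.85,0.85,0.85,0.85,0.85])

```text
clock: 17.68
tool_pos: [0.5266, -0.2203, 0.0511]
eef_rot: [0.653, 0.758, 0.0, 0.001]
contact_force: [-0.6, 0.3, 8.8]
opening: 0.263
finger_force: 30.0
```

8.8 N of support at the right height: the flashlight is seated. I will ease the grip so it settles, then open and retreat straight up.

Call:
jog_arm(turn=[[0,0,0],[0,0,0],[0,0,0],[0,0,0]], translation=[[0,0,0],[0,0,0],[0,0,0],[0,0,0]], grip=[0.85,0.85,0.85,0.85], force=5)

```text
clock: 18.18
tool_pos: [0.5265, -0.2205, 0.0502]
eef_rot: [0.653, 0.758, 0.0, 0.001]
contact_force: [2.6, -2.0, 2.9]
opening: 0.269
finger_force: 5.0
```

Call:
jog_arm(turn=[[0,0,0],[0,0,0],[0,0,0],[0,0,0],[0,0,0],[0,0,0],[0,0,0],[0,0,0],[0,0,0],[0,0,0]], translation=[[0,0,0],[0,0,0],[0,0,0],[0,0,0],[0,0,0],[0,0,-0.02],[0,0,-0.06],[0,0,-0.1],[0,0,-0.12],[0,0,-0.12]], grip=[0.6,0.4,0.2,0,0,0,0,0,0,0])

```text
clock: 19.42
tool_pos: [0.5265, -0.2205, 0.1713]
eef_rot: [0.653, 0.757, 0.001, 0.001]
contact_force: [-0.2, -0.3, 0.3]
opening: 1.002
finger_force: 0.0
```

```bash
python3 - <<'E'
from h import *
st(); p=cams.camera_params('wrist'); print(p); im=snap('wrist','w6.png')
cv2.imwrite('pics/c6.png',cv2.resize(im[40:280,200:440],(600,600),interpolation=cv2.INTER_CUBIC)[:,:,::-1])
snap('scene')
for n in ('wrist','scene'):
  for k in ['flashlight_center','groove','tube_center','coaster','organizer','pill_bottle']:
    print(n,k,[(np.round(d['position'],4).tolist(),round(d['p'],2)) for d in models.place_of(n,k)])
E
```

```text
t 19.425 pos [ 0.5265 -0.2205  0.1713] R [[-0.148, 0.989, 0.003], [0.989, 0.148, -0.001], [-0.001, 0.003, -1.0]] op 1.002 ff 0.0
{'fx': 309.70691628693146, 'fy': 309.70691628693146, 'cx': 321.8819098064029, 'cy': 202.59686406991975, 'eye': array([ 0.51532087, -0.15183964,  0.29872203]), 'orientation': array([-0.13658998, -0.01155152,  0.07300221,  0.9878666 ])}
wrist flashlight_center [([0.5192, -0.1772, 0.0385], 0.66)]
wrist groove [([0.5183, -0.1695, 0.0429], 0.88), ([0.3973, -0.1418, 0.0466], 0.74)]
wrist tube_center []
wrist coaster [([0.6939, -0.2873, 0.0007], 0.57)]
wrist organizer [([0.7549, 0.0071, 0.0012], 0.86)]
wrist pill_bottle [([0.5162, -0.1784, 0.0379], 0.16)]
scene flashlight_center [([0.5213, -0.1711, 0.0442], 0.76)]
scene groove [([0.3969, -0.1421, 0.0417], 0.71), ([0.5209, -0.1737, 0.0425], 0.7), ([0.6946, -0.2885, -0.0008], 0.4)]
scene tube_center [([0.5405, 0.2358, 0.02], 0.81), ([0.6916, 0.2609, 0.0222], 0.58)]
scene coaster []
scene organizer [([0.7534, 0.0049, 0.0005], 0.77)]
scene pill_bottle [([0.664, 0.3987, -0.0033], 0.86)]
```

View pics/c6.png

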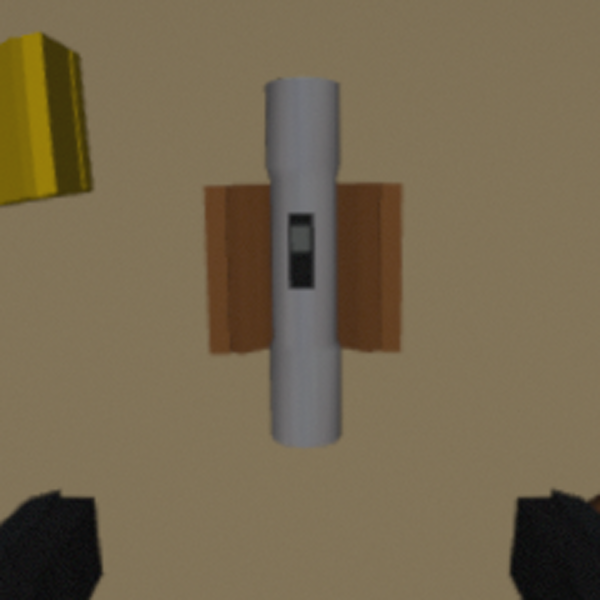

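The flashlight lies in the groove. Its span is rows 79–444 and the block's is rows 184–351, so it is centred within about 3 mm and parallel, with the gripper clear. Handing in.

```bash
python3 -c "
from plant import r
print(r.finish_job())"
```

```text
the job is handed in; nothing more can be done
None
```

I handed the job in, though the hand-in returned no verdict: the flashlight rests in the brown rest's groove, parallel and about 3 mm off centre, the tube is flat on the table, and the bystanders measured where they started.

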